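# Wipe the broken ceramic off the inspection stage

## Robot

A 7-joint arm with a two-finger parallel gripper is mounted at the origin on the work surface. World frame = base frame: x ahead of the robot, y to its left, z up, the work surface at z = 0. Lengths are in m, angles in rad, forces in N, time in s.
With the tool pointing down it reaches from about 0.4 to 0.875 m from the base axis. Payload 19.3 kg.
Tool frame: the origin (TCP) lies at the very end of the fingers, on their centre line; the grasp point (between the pads) lies 19 mm behind it; y points along the fingers, x is the direction in which the jaws open and shut, and the axes are right-handed (so a half turn about y gives the same grasp; the last joint's range is limited). The gripper opens to 85 mm and grips with 20 to 120 N. Pads are 22 mm wide; open, the fingers measure 114 mm over their backs; the gripper's body (76 mm by 85 mm) begins 54 mm behind the grasp point. The pads swing forward as they close: fully open they stand 13 mm farther back than shut.
Start: joints at [-1.325, 0.521, -0.036, 1.599, 0.021, 1.021, -0.113], TCP at [0.194, 0.594, 0.231] pointing down, gripper open.
Joint ranges: [-2.91, 2.91], [-0.3, 2.13], [-1.5, 1.42], [0.17, 2.43], [-1.26, 4.41], [0.16, 1.93], [-2.52, 2.52]. Speed limits (rad/s): [1.89, 1.89, 2.39, 2.39, 3.01, 3.01, 3.01].

## Interface

Orientations are given as [roll, pitch, yaw] about the fixed x, y, z axes, in that order (R = Rz(yaw) Ry(pitch) Rx(roll)).
In Python, from workcell import bot gives the robot as it stands. The module is installed in compiled form; this text tells all that it offers.
- The arm moves only by the shell command python3 -m crank 'ROWS' [FORCE]. ROWS is JSON, a list of rows, each an object of numbers: "hand": the closure, from 0 (fully open) to 1 (shut); "dx", "dy", "dz": the shift along the tool's x, y, z in mm; "yaw": the turn about the tool's y in rad. In form: [{"hand": .., "dx": .., "dy": .., "dz": .., "yaw": ..}, ...]. A call has 1 to 12 rows; each row is the pose to reach, as a shift and turn from the pose commanded when the call began, along the tool's axes at that moment; what a row does not reach only later rows make up. A row lasts 1/12 s, in which the tool goes at most 41.7 mm and 7.16 degrees, less where a joint would pass 70% of its speed; a pose out of reach is approached as far as the arm can. A call with a gripper value outside its range is refused whole. The fingers move at their own pace and stop on an object; FORCE is the grip in N (left out, the last holds). Time passes only in rows, so rows that repeat a pose let the fingers close. It gives the time, the measured TCP pose, the force and the opening at its end, in the units of the state.
- bot.observe(): the state, without advancing time (a new reading comes with each control period).
- bot.grab_frame(name): name is "scene" or "top" or "wrist"; returns the picture (384x512x3 uint8, red, green, blue); there is no depth.
- bot.camera_info(name): a dict with "fx", "fy", "cx", "cy" (pixels), "rvec" (rotation vector, rad) and "tvec" (3), from world to camera coordinates, as OpenCV has them. Camera axes: x right, y down, z forward; pixel columns grow to the right and rows downward; lengths in m; the calibration is good to about 2 mm. A picture is of the moment at which its call begins: read the wrist's pose just before it. camera_info takes no time and is no camera call; for the wrist camera it gives the pose at the moment of the call.
- bot.job_done(): hands the job in, once; it reports no verdict.
The state is a dict: "clock": time; "qpos": joint angles; "qd": joint speeds; "joint_efforts": joint torques, N m; "position": TCP position; "tool_rot": TCP orientation; "force": force on the tool from outside, world axes, zero at the start; "moment": the same for the moment, N m; "grip_width": finger opening in m.
Only numpy, scipy, OpenCV 4.12 (cv2) and the standard library are available. Lean on these libraries where they do the work, as an engineer would, in place of code of your own. Each camera call takes 0.05 s, during which the arm holds its last target.

## Task

A ceramic sample has broken on the inspection stage. Take the scraper block from its rest tray, use it, never the fingers, to wipe all five chips along the plate and off its end into the catch tray, then set the scraper back standing in its rest tray, without dropping it, and let go. Leave the other things on the table where they are.

Things in the scene. Friction and masses are not known exactly. Their poses are not given: they have to be found in the camera images.
- plate_top (a point): centre of the top of the stage's dark steel plate: level, fixed, 60 mm above the table, 240 mm along the point's y (-120 to +120), turned up to 0.3 rad about z. Two aluminium side rails, 10 mm high, have inner faces at x = -65 and +65 (130 mm lane). The y = +120 end is open with nothing beyond; at the y = -120 end chips drop into the catch tray. z up
- tray_floor (a point): centre of the inner floor of the open steel catch tray built onto the stage's y = -120 end: axes as plate_top, 172 mm from it along -y; floor 6 mm above the table, 54 mm below the plate's top; inside 134 mm (x) by 104 mm (y); its other three walls reach 60 mm above the table
- rest_floor (a point): centre of the inner floor of the scraper's grey plastic rest tray, fixed to the table to the robot's left of the stage: inside 142 mm along its x by 54 mm along its y, floor 4 mm and rim 14 mm above the table; turned by up to about 0.4 rad; z up
- scraper_center (a point): centre of the loose scraper block, half-way up; starts standing in the rest tray. Aluminium foot with flat rubber sole: 110 mm along x, 32 along y, 24 high, underside 37 mm below this point. On it a black plastic grip ridge, 80 mm along x, 24 mm thick along y, from 13 mm below to 37 mm above this point; grasp it across y
- scraper: the same scraper block, 0.2 to 0.4 kg; origin at the centre of its underside, x along its length, z up. It wipes along its own y with a long side leading; both sides are alike
- chip0_center (a point): centre of chip 1 of 5: loose flat piece of broken white ceramic, about 20 to 26 mm across and 8 mm thick, lying flat on the plate at any yaw; chips start between y = -100 and y = +57 mm of plate_top, so about 60 mm of plate is bare at the y = +120 end
- chip1_center (a point): centre of chip 2 of 5: loose flat piece of broken white ceramic, about 20 to 26 mm across and 8 mm thick, lying flat on the plate at any yaw; chips start between y = -100 and y = +57 mm of plate_top, so about 60 mm of plate is bare at the y = +120 end
- chip2_center (a point): centre of chip 3 of 5: loose flat piece of broken white ceramic, about 20 to 26 mm across and 8 mm thick, lying flat on the plate at any yaw; chips start between y = -100 and y = +57 mm of plate_top, so about 60 mm of plate is bare at the y = +120 end
- chip3_center (a point): centre of chip 4 of 5: loose flat piece of broken white ceramic, about 20 to 26 mm across and 8 mm thick, lying flat on the plate at any yaw; chips start between y = -100 and y = +57 mm of plate_top, so about 60 mm of plate is bare at the y = +120 end
- chip4_center (a point): centre of chip 5 of 5: loose flat piece of broken white ceramic, about 20 to 26 mm across and 8 mm thick, lying flat on the plate at any yaw; chips start between y = -100 and y = +57 mm of plate_top, so about 60 mm of plate is bare at the y = +120 end
- chip0: the same chip 1; origin at the centre of its underside
- chip1: the same chip 2; origin at the centre of its underside
- chip2: the same chip 3; origin at the centre of its underside
- chip3: the same chip 4; origin at the centre of its underside
- chip4: the same chip 5; origin at the centre of its underside
- lens_tube: bystander: upright black lens tube, 33 mm across, 46 tall, on the table on the robot's side of the stage; origin at the centre of its underside
- post: bystander: steel optical post 13 mm across on a 40 mm black round foot, 81 tall, on the far side of the stage; origin at the centre of its underside
- jar: bystander: small amber glass jar with a white cap, 44 mm across, 55 tall, on the far side of the stage; origin at the centre of its underside
- driver: bystander: screwdriver 170 mm long lying on the table beyond the rest tray (further to the robot's left), long axis along its own x; origin near the middle of its length, at its underside
- dish: bystander: low white ceramic dish, 76 mm across, 18 tall, on the table beyond the far end of the rest tray; origin at the centre of its underside
Not all that is in view belongs to the job. Leave any blue look-alike of the chip3 alone. What is shaped like the scraper but orange or yellow is not meant.

How it is judged:
On the way, in this order (a step that is already met when the one before it is completed fails the run):
1. the held scraper stands upright with its sole down on the plate (within 6 mm of it) (contact force between the fingers and scraper above 0.5 N and x of scraper_center in the frame of plate_top between -0.04 and 0.04 m and y of scraper_center in the frame of plate_top between -0.12 and 0.12 m and z of scraper_center in the frame of plate_top below 0.043 m and angle between scraper_center's own z axis and vertical below 0.2 rad), for 0.1 s.
2. all five chips lie in the catch tray (x of chip0_center in the frame of tray_floor between -0.068 and 0.068 m and y of chip0_center in the frame of tray_floor between -0.053 and 0.053 m and z of each of chip0_center, chip1_center, chip2_center, chip3_center, chip4_center in the frame of tray_floor below 0.045 m and x of chip1_center in the frame of tray_floor between -0.068 and 0.068 m and y of chip1_center in the frame of tray_floor between -0.053 and 0.053 m and x of chip2_center in the frame of tray_floor between -0.068 and 0.068 m and y of chip2_center in the frame of tray_floor between -0.053 and 0.053 m and x of chip3_center in the frame of tray_floor between -0.068 and 0.068 m and y of chip3_center in the frame of tray_floor between -0.053 and 0.053 m and x of chip4_center in the frame of tray_floor between -0.068 and 0.068 m and y of chip4_center in the frame of tray_floor between -0.053 and 0.053 m), for 0.2 s.
3. the scraper stands in its rest tray, still held (sole within 8 mm of the tray's floor) (contact force between the fingers and scraper above 0.5 N and x of scraper_center in the frame of rest_floor between -0.03 and 0.03 m and y of scraper_center in the frame of rest_floor between -0.02 and 0.02 m and z of scraper_center in the frame of rest_floor below 0.045 m and angle between scraper_center's own z axis and vertical below 0.1 rad), for 0.05 s.
At the end, for the whole second after the job is handed in: All five chips lie at rest inside the catch tray (centres within its walls and less than 45 mm above its floor), and the scraper stands upright (within 0.1 rad) on the floor of its rest tray (sole within 4 mm of it, centre within 30 mm along and 20 mm across), released and at rest (all of step 2 and x of scraper_center in the frame of rest_floor between -0.03 and 0.03 m and y of scraper_center in the frame of rest_floor between -0.02 and 0.02 m and z of scraper_center in the frame of rest_floor below 0.041 m and angle between scraper_center's own z axis and vertical below 0.1 rad and linear speed of each of scraper, chip0, chip1, chip2, chip3, chip4 below 0.02 m/s); the robot touches nothing.
It fails at once if the fingers touch a chip (contact force between the fingers and chip0 above 0.5 N or contact force between the fingers and chip1 above 0.5 N or contact force between the fingers and chip2 above 0.5 N or contact force between the fingers and chip3 above 0.5 N or contact force between the fingers and chip4 above 0.5 N).
It fails at once if a bystander is shifted by more than 25 mm (distance of any of lens_tube, post, jar, driver, dish from where it was at the start of the episode above 0.025 m).
It also fails if it takes over 50 s, if anything falls off the work surface, if the arm or the gripper's body presses on something with over 40 N, if the wrist force passes 120 N, or if a joint passes its speed limit or range.

## Working session

There is one attempt and no reset: what is moved stays moved. The work goes in short steps, Python scripts to look and compute and a shell command to move; the robot and the scene stay as the last step left them, time stands still between calls to the robot, and variables do not carry over. Pictures are saved under pics/ and viewed, and the job is handed in when it is done.

```bash
mkdir -p pics; python3 - <<'E'
from workcell import bot
import cv2
s=bot.observe(); print({k:(v if not hasattr(v,'round') else v) for k,v in s.items()})
for n in ("scene","top","wrist"):
    print(n,bot.camera_info(n))
    cv2.imwrite(f"pics/{n}0.png",bot.grab_frame(n)[:,:,::-1])
E
```

```text
{'clock': 0.0, 'qpos': array([-1.32520477,  0.52199536, -0.0363222 ,  1.59999316,  0.02117933,
        1.02109638, -0.11279381]), 'qd': array([ 0.00168214, -0.00070306,  0.00058476, -0.00010313,  0.00058956,
        0.00091586,  0.00212277]), 'joint_efforts': array([ 1.37548210e-03, -9.27114058e+01,  1.98040098e+00, -3.69914782e+01,
        1.78827258e-02,  8.38342152e-03,  4.19605999e-05]), 'position': array([0.19403503, 0.59376978, 0.23074272]), 'tool_rot': array([-1.57086019e+00,  1.10626118e-03,  1.25498536e+00]), 'force': array([ 0.09387884,  0.2573636 , -0.2054764 ]), 'moment': array([ 0.00455431, -0.05975839, -0.04083468]), 'grip_width': 0.08517973157512664}
scene {'fx': 403.4608302087038, 'fy': 403.4608302087038, 'cx': 253.92010031105332, 'cy': 184.4503009389234, 'rvec': array([ 2.17102515,  1.52909747, -0.41055156]), 'tvec': array([-0.28312368, -0.32538654,  1.21924386])}
top {'fx': 348.99583885075555, 'fy': 348.99583885075555, 'cx': 250.06263066313355, 'cy': 194.5510087197243, 'rvec': array([ 2.14183188, -2.09078032,  0.18317006]), 'tvec': array([0.12163258, 0.53252731, 0.75345825])}
wrist {'fx': 275.3714154946836, 'fy': 275.3714154946836, 'cx': 260.11682712774933, 'cy': 193.0437201982919, 'rvec': array([-2.3562999 , -1.70937495, -0.23444595]), 'tvec': array([-0.62460215, -0.03402051,  0.37783716])}
```

View pics/scene0.png

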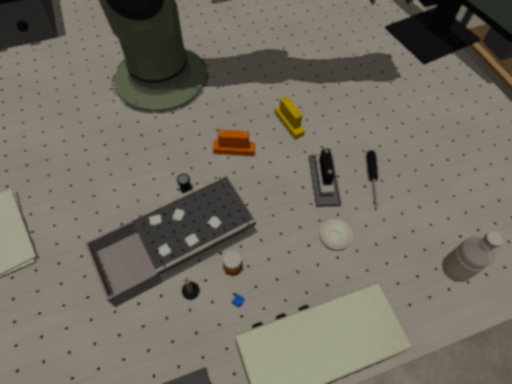

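View pics/top0.png

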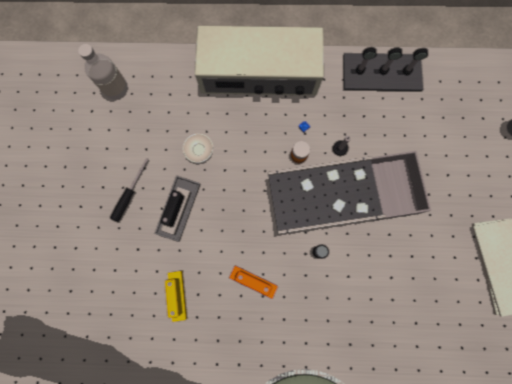

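View pics/wrist0.png

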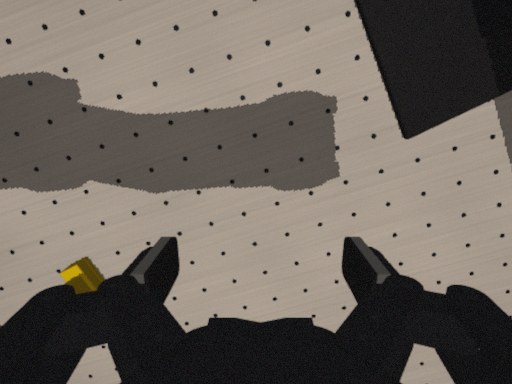

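The scene view shows the stage at around (170,240), with the catch tray at its lower-left end, five white chips on the plate, the rest tray with the black-grip scraper at (325,178), and orange and yellow decoys. In the top view the stage spans (268–427, 155–235), with the tray at the right end, and the scraper's rest tray is at (178,208).

```bash
python3 - <<'E'
import cv2
im=cv2.imread("pics/top0.png")
cv2.imwrite("pics/top_stage.png",cv2.resize(im[145:245,260:435],None,fx=4.5,fy=4.5,interpolation=cv2.INTER_CUBIC))
cv2.imwrite("pics/top_rest.png",cv2.resize(im[170:250,145:215],None,fx=7,fy=7,interpolation=cv2.INTER_CUBIC))
E
```

```text
(no output)
```

View pics/top_stage.png

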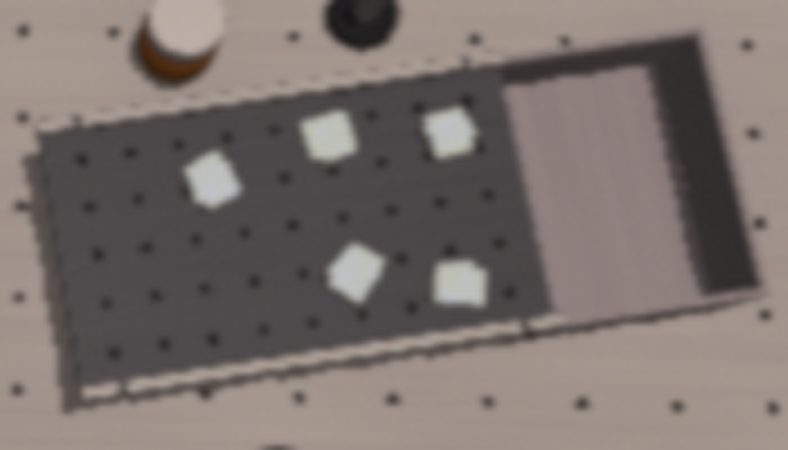

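View pics/top_rest.png

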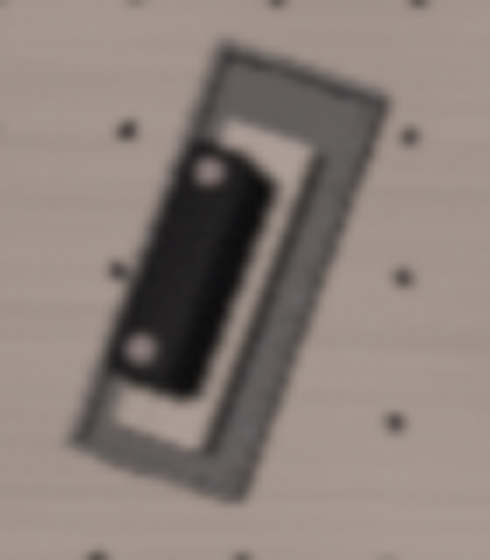

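```bash
cat > h.py <<'E'
import numpy as np, cv2
from workcell import bot
def cam(n):
    c=bot.camera_info(n); K=np.array([[c['fx'],0,c['cx']],[0,c['fy'],c['cy']],[0,0,1]]); return K,np.array(c['rvec'],float),np.array(c['tvec'],float)
def back(n,uv,z,C=None):
    K,r,t=C or cam(n); R=cv2.Rodrigues(r)[0]; o=-R.T@t
    uv=np.atleast_2d(uv).astype(float); d=np.c_[(uv-K[:2,2])/np.diag(K)[:2],np.ones(len(uv))]@R
    return o+d*((z-o[2])/d[:,2])[:,None]
def proj(n,P,C=None):
    K,r,t=C or cam(n); return cv2.projectPoints(np.asarray(P,float).reshape(-1,3),r,t,K,None)[0][:,0]
def T(x,y,z,a,P):
    P=np.asarray(P,float); c,s=np.cos(a),np.sin(a); return P@np.array([[c,s,0],[-s,c,0],[0,0,1]])+[x,y,z]
def box(im,n,pose,x0,x1,y0,y1,z0,z1,s,o,col,C=None):
    v=np.array([[x,y,z] for x in(x0,x1) for y in(y0,y1) for z in(z0,z1)])/1000
    p=(proj(n,T(*pose,v),C)-o+.5)*s-.5
    for i in range(8):
        for b in(1,2,4):
            j=i|b
            if j>i: cv2.line(im,tuple(int(q) for q in p[i].round()),tuple(int(q) for q in p[j].round()),col,1,cv2.LINE_AA)
E
python3 - <<'E'
from h import *
f=lambda p,s,o:(np.array(p,float)+.5)/s-.5+o
pl=back("top",f([[40,135],[80,388],[503,78],[553,315]],4.5,[260,145]),.06); print(pl.round(4))
print("lens",np.linalg.norm(pl[0]-pl[1]),np.linalg.norm(pl[2]-pl[3]),np.linalg.norm(pl[0]-pl[2]),np.linalg.norm(pl[1]-pl[3]))
ch=back("top",f([[213,180],[329,137],[450,133],[356,272],[460,283]],4.5,[260,145]),.068); print(ch.round(4))
r=back("top",f([[222,42],[388,100],[240,500],[72,442]],7,[145,170]),.014);print(r.round(4),r.mean(0))
print(np.linalg.norm(r-np.roll(r,-1,0),axis=1))
d=r[0]-r[3]; print("rest ang",np.arctan2(d[1],d[0]), np.arctan2(*(r[1]-r[2])[[1,0]]))
b=back("top",f([[208,172],[140,348]],7,[145,170]),.078); print("bolts",b.round(4),b.mean(0),np.arctan2(*(b[0]-b[1])[[1,0]]))
d=pl.sum(0);print(pl.mean(0)); e=(pl[0]+pl[1]-pl[2]-pl[3]);print("plate y dir",np.arctan2(e[1],e[0]))
E
```

```text
[[ 0.5754  0.093   0.06  ]
 [ 0.4467  0.0712  0.06  ]
 [ 0.6107 -0.1438  0.06  ]
 [ 0.4887 -0.1638  0.06  ]]
lens 0.13049321381119577 0.12361538605829495 0.2394976119471168 0.23878791720959908
[[ 0.552   0.0061  0.068 ]
 [ 0.5756 -0.0525  0.068 ]
 [ 0.579  -0.1134  0.068 ]
 [ 0.5068 -0.0645  0.068 ]
 [ 0.5025 -0.1158  0.068 ]]
[[0.5795 0.3165 0.014 ]
 [0.5601 0.2574 0.014 ]
 [0.4211 0.3002 0.014 ]
 [0.4392 0.3584 0.014 ]] [0.49995419 0.30814288 0.014     ]
[0.06223308 0.14541543 0.06101359 0.14643777]
rest ang -0.29024182596182224 -0.29849731654899647
bolts [[0.5213 0.3031 0.078 ]
 [0.4645 0.3208 0.078 ]] [0.49294271 0.31197399 0.078     ] -0.3026761531026321
[ 0.53038692 -0.03584937  0.06      ]
plate y dir 1.733312231076922
```

```bash
cat > ov.py <<'E'
from h import *
import sys
def ov(n,src,crop,s,out,pl,rt,sc):
    x0,y0,x1,y1=crop; im=cv2.resize(cv2.imread(src)[y0:y1,x0:x1],None,fx=s,fy=s,interpolation=cv2.INTER_CUBIC); o=np.array([x0,y0])
    box(im,n,pl,-65,65,-120,120,0,10,s,o,(0,0,255)); box(im,n,pl,-67,67,-224,-120,-54,0,s,o,(0,255,0))
    box(im,n,rt,-71,71,-27,27,0,10,s,o,(255,0,0)); 
    box(im,n,sc,-55,55,-16,16,-37,-13,s,o,(0,255,255)); box(im,n,sc,-40,40,-12,12,-13,37,s,o,(255,255,0))
    cv2.imwrite(out,im)
E
python3 - <<'E'
from ov import *
a=([.5304,-.0358,.06,.1625],[.5,.308,.004,-.295],[.493,.312,.041,-.300])
ov("top","pics/top0.png",(145,145,435,250),2.7,"pics/ovt.png",*a)
ov("scene","pics/scene0.png",(80,130,380,310),2.6,"pics/ovs.png",*a)
E
```

```text
(no output)
```

View pics/ovt.png

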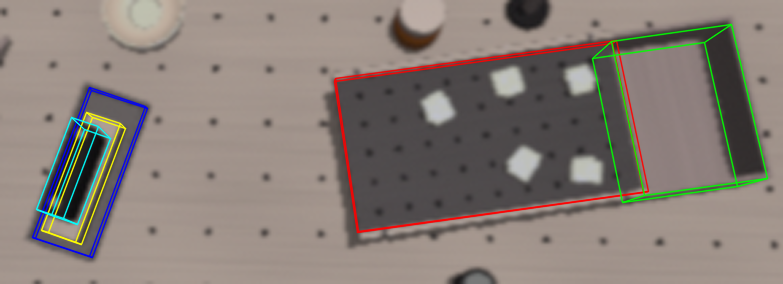

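View pics/ovs.png

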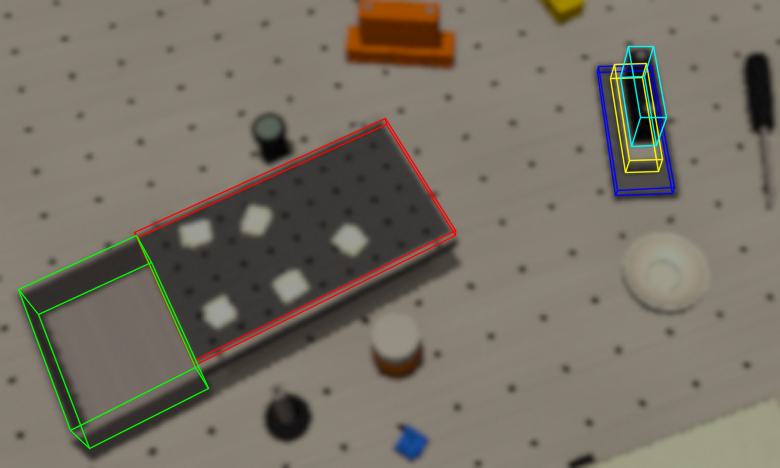

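```bash
cat > go.py <<'E'
from h import *
from scipy.spatial.transform import Rotation as Ro
def rows(x,y,z,yaw,S=None):
    s=S or bot.observe(); R=Ro.from_euler('xyz',s['tool_rot']).as_matrix()
    d=R.T@(np.array([x,y,z])-s['position'])*1000
    w=(s['tool_rot'][2]-yaw+np.pi/2)%np.pi-np.pi/2
    print("dx %.1f dy %.1f dz %.1f yaw %.4f"%(*d,w), "| t %.2f pos"%s['clock'],s['position'].round(4),"rot",s['tool_rot'].round(4),"w %.4f"%s['grip_width'],"F",s['force'].round(1))
E
python3 - <<'E'
from go import *
rows(.493,.312,.15,1.271)
ch=np.array([[ 0.552  , 0.0061],[ 0.5756, -0.0525],[ 0.579 , -0.1134],[ 0.5068, -0.0645],[ 0.5025, -0.1158]])-[.5304,-.0358]
c,s=np.cos(.1625),np.sin(.1625); print((ch@np.array([[c,-s],[s,c]])*1000).round(1))
E
```

```text
dx -175.0 dy 81.0 dz -371.7 yaw -0.0160 | t 0.15 pos [0.1941 0.5939 0.2309] rot [-1.5709e+00  8.0000e-04  1.2550e+00] w 0.0853 F [ 0.4 -0.1 -0.9]
[[ 28.1  37.9]
 [ 41.9 -23.8]
 [ 35.4 -84.4]
 [-27.9 -24.5]
 [-40.5 -74.4]]
```

```bash
python3 -m crank '[{"hand":0,"dx":-44,"dy":20,"dz":-93,"yaw":-0.016},{"hand":0,"dx":-88,"dy":40,"dz":-186,"yaw":-0.016},{"hand":0,"dx":-131,"dy":60,"dz":-279,"yaw":-0.016},{"hand":0,"dx":-175,"dy":81,"dz":-372,"yaw":-0.016},{"hand":0,"dx":-175,"dy":81,"dz":-372,"yaw":-0.016},{"hand":0,"dx":-175,"dy":81,"dz":-372,"yaw":-0.016},{"hand":0,"dx":-175,"dy":81,"dz":-372,"yaw":-0.016},{"hand":0,"dx":-175,"dy":81,"dz":-372,"yaw":-0.016},{"hand":0,"dx":-175,"dy":81,"dz":-372,"yaw":-0.016},{"hand":0,"dx":-175,"dy":81,"dz":-372,"yaw":-0.016},{"hand":0,"dx":-175,"dy":81,"dz":-372,"yaw":-0.016},{"hand":0,"dx":-175,"dy":81,"dz":-372,"yaw":-0.016}]'
python3 - <<'E'
from go import *
C=cam("wrist"); rows(.493,.312,.036,1.271)
im=bot.grab_frame("wrist")[:,:,::-1].copy()
cv2.imwrite("pics/w1raw.png",im)
box(im,"wrist",[.5,.308,.004,-.295],-71,71,-27,27,0,10,1,0,(255,0,0),C)
box(im,"wrist",[.493,.312,.041,-.3],-55,55,-16,16,-37,-13,1,0,(0,255,255),C);box(im,"wrist",[.493,.312,.041,-.3],-40,40,-12,12,-13,37,1,0,(255,255,0),C)
cv2.imwrite("pics/w1.png",im)
E
```

```text
clock: 1.15
position: [0.495, 0.3094, 0.1495]
tool_rot: [-1.571, 0.002, 1.266]
force: [0.1, -0.8, -0.1]
grip_width: 0.0852
dx 2.1 dy 113.5 dz 2.7 yaw -0.0047 | t 1.15 pos [0.495  0.3094 0.1495] rot [-1.5708  0.0016  1.2663] w 0.0852 F [ 0.1 -0.8 -0.1]
```

View pics/w1.png

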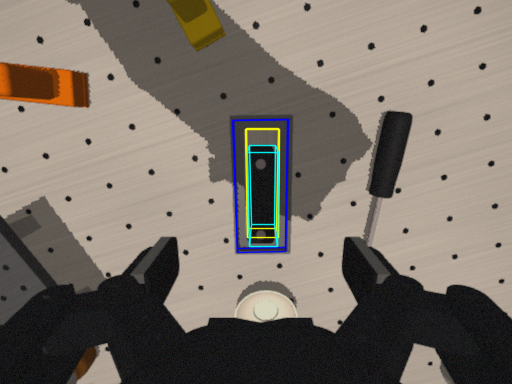

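View pics/w1raw.png

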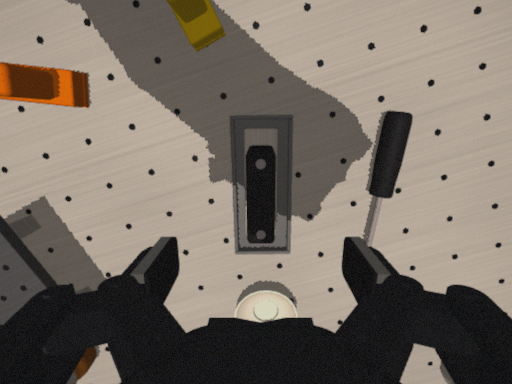

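The wrist view confirms my fit: the ridge spans (247–275, 146–243) and the rest tray (231–293, 115–254), and the overlay agrees within about 2 mm.

```bash
python3 -m crank '[{"hand":0,"dx":2,"dy":38,"dz":2.7,"yaw":-0.005},{"hand":0,"dx":2,"dy":76,"dz":2.7,"yaw":-0.005},{"hand":0,"dx":2,"dy":100,"dz":2.7,"yaw":-0.005},{"hand":0,"dx":2,"dy":113.5,"dz":2.7,"yaw":-0.005},{"hand":0,"dx":2,"dy":113.5,"dz":2.7,"yaw":-0.005},{"hand":1,"dx":2,"dy":113.5,"dz":2.7,"yaw":-0.005},{"hand":1,"dx":2,"dy":113.5,"dz":2.7,"yaw":-0.005},{"hand":1,"dx":2,"dy":113.5,"dz":2.7,"yaw":-0.005},{"hand":1,"dx":2,"dy":113.5,"dz":2.7,"yaw":-0.005},{"hand":1,"dx":2,"dy":113.5,"dz":2.7,"yaw":-0.005},{"hand":1,"dx":2,"dy":113.5,"dz":2.7,"yaw":-0.005}]' 70
python3 - <<'E'
from go import *
rows(.493,.312,.15,1.271)
E
```

```text
clock: 2.12
position: [0.4916, 0.3151, 0.0374]
tool_rot: [-1.571, -0.001, 1.276]
force: [-1.5, -1.7, 7.8]
grip_width: 0.0232
dx -2.5 dy -112.6 dz -2.3 yaw 0.0049 | t 2.12 pos [0.4916 0.3151 0.0374] rot [-1.5712e+00 -7.0000e-04  1.2759e+00] w 0.0232 F [-1.5 -1.7  7.8]
```

```bash
python3 -m crank '[{"hand":1,"dx":0,"dy":-5,"dz":0,"yaw":0},{"hand":1,"dx":0,"dy":-20,"dz":0,"yaw":0},{"hand":1,"dx":0,"dy":-50,"dz":0,"yaw":0},{"hand":1,"dx":0,"dy":-85,"dz":0,"yaw":0},{"hand":1,"dx":0,"dy":-120,"dz":0,"yaw":0},{"hand":1,"dx":0,"dy":-120,"dz":0,"yaw":0},{"hand":1,"dx":0,"dy":-120,"dz":0,"yaw":0}]'
python3 - <<'E'
from go import *
for i in range(2):
    C=cam("wrist"); rows(.493,.312,.15,1.271)
    im=bot.grab_frame("wrist")[:,:,::-1].copy()
cv2.imwrite("pics/w2.png",im)
cv2.imwrite("pics/s2.png",cv2.resize(bot.grab_frame("scene")[80:250,220:420,::-1],None,fx=3.5,fy=3.5))
rows(.493,.312,.15,1.271)
E
```

```text
clock: 2.7
position: [0.4921, 0.3154, 0.1588]
tool_rot: [-1.573, -0.003, 1.276]
force: [0.6, -1.0, -3.4]
grip_width: 0.0236
dx -3.0 dy 8.8 dz -1.8 yaw 0.0048 | t 2.70 pos [0.4921 0.3154 0.1588] rot [-1.5728 -0.0029  1.2758] w 0.0236 F [ 0.6 -1.  -3.4]
dx -2.3 dy 7.2 dz -2.4 yaw 0.0050 | t 2.75 pos [0.4914 0.3149 0.1572] rot [-1.5713e+00 -8.0000e-04  1.2760e+00] w 0.0232 F [-0.7  0.2 -3.3]
dx -1.7 dy 5.8 dz -2.8 yaw 0.0050 | t 2.85 pos [0.4908 0.3145 0.1558] rot [-1.5697e+00  1.5000e-03  1.2760e+00] w 0.0230 F [ 0.4  0.9 -2.8]
```

View pics/w2.png

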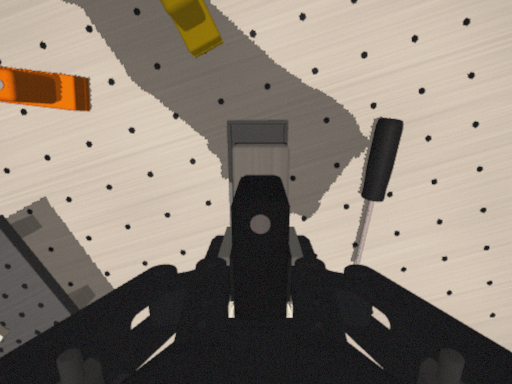

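View pics/s2.png

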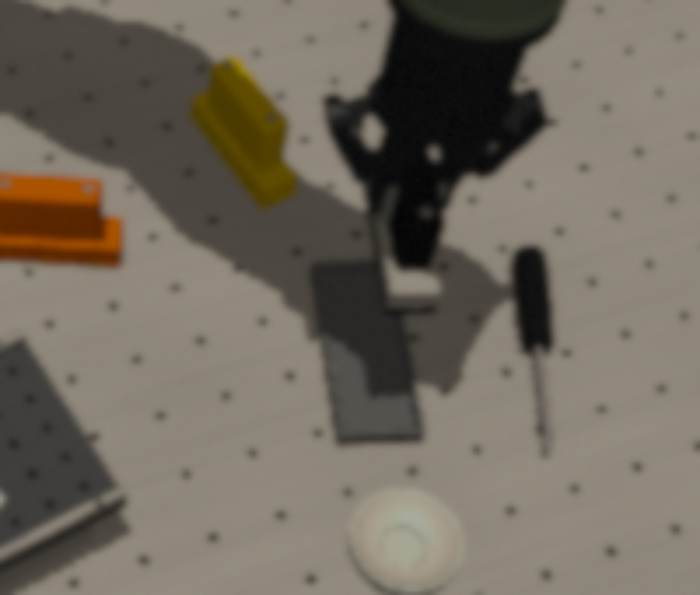

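```bash
python3 - <<'E'
from go import *
s=bot.observe(); C=cam("wrist"); b=back("wrist",[260,224],s['position'][2]+.0415,C)[0]
R=Ro.from_euler('xyz',s['tool_rot']).as_matrix(); print(R.T@(b-s['position'])*1000)
# foot near end top corners (230,145..)?(289,145) bottom edge
f=back("wrist",[[232,144],[288,144]],s['position'][2]-.009,C); print((f-s['position'])@R*1000)
P=s['position']+ (R@np.array([[0,-41.5,-30],[0,-41.5,30],[-16,32,0],[0,33,55],[0,9,55]]).T/1000).T; print(proj("wrist",P,C).round(0))
# target over plate: scraper centre at plate (0,100) 
a=.1625; c=np.array([.5304,-.0358]); ey=np.array([-np.sin(a),np.cos(a)])
for d in (.12,.1,-.12): print(d,(c+ey*d).round(4))
E
```

```text
[-4.03457323e-02 -4.14690755e+01  2.85862368e+01]
[[-15.22017836   9.08191242  54.63387752]
 [ 15.15695571   9.03646729  54.64234364]]
[[260. 346.]
 [260. 221.]
 [236. 222.]
 [260. 140.]
 [260. 143.]]
0.12 [0.511  0.0826]
0.1 [0.5142 0.0629]
-0.12 [ 0.5498 -0.1542]
```

```bash
python3 - <<'E'
from go import *
rows(.5145,.0609,.15,1.7333)
E
```

```text
dx -235.7 dy 6.0 dz -96.4 yaw -0.4573 | t 2.85 pos [0.4908 0.3145 0.1558] rot [-1.5697e+00  1.5000e-03  1.2760e+00] w 0.0230 F [ 0.4  0.9 -2.8]
```

```bash
python3 -m crank '[{"hand":1,"dx":-15,"dy":2,"dz":-6,"yaw":-0.05},{"hand":1,"dx":-40,"dy":3,"dz":-16,"yaw":-0.1},{"hand":1,"dx":-70,"dy":4,"dz":-29,"yaw":-0.15},{"hand":1,"dx":-100,"dy":6,"dz":-41,"yaw":-0.2},{"hand":1,"dx":-130,"dy":6,"dz":-53,"yaw":-0.26},{"hand":1,"dx":-160,"dy":6,"dz":-65,"yaw":-0.32},{"hand":1,"dx":-190,"dy":6,"dz":-78,"yaw":-0.38},{"hand":1,"dx":-215,"dy":6,"dz":-88,"yaw":-0.43},{"hand":1,"dx":-230,"dy":6,"dz":-94,"yaw":-0.457},{"hand":1,"dx":-236,"dy":6,"dz":-96.4,"yaw":-0.457},{"hand":1,"dx":-236,"dy":6,"dz":-96.4,"yaw":-0.457},{"hand":1,"dx":-236,"dy":6,"dz":-96.4,"yaw":-0.457}]'
python3 - <<'E'
from go import *
rows(.5145,.0609,.096,1.7333)
C=cam("wrist"); im=bot.grab_frame("wrist")[:,:,::-1].copy()
pl=[.5304,-.0358,.06,.1625]
box(im,"wrist",pl,-65,65,-120,120,0,10,1,0,(0,0,255),C)
cv2.imwrite("pics/w3.png",im)
cv2.imwrite("pics/t3.png",cv2.resize(bot.grab_frame("top")[120:260,230:440,::-1],None,fx=3.7,fy=3.7))
rows(.5145,.0609,.096,1.7333)
E
```

```text
clock: 3.85
position: [0.5147, 0.0618, 0.1502]
tool_rot: [-1.57, -0.0, 1.732]
force: [-0.2, 1.1, -2.6]
grip_width: 0.0231
dx -0.9 dy 54.2 dz 0.3 yaw -0.0011 | t 3.85 pos [0.5147 0.0618 0.1502] rot [-1.5697e+00 -5.0000e-04  1.7322e+00] w 0.0231 F [-0.2  1.1 -2.6]
dx -1.6 dy 54.4 dz 0.5 yaw 0.0009 | t 3.95 pos [0.5148 0.0626 0.1504] rot [-1.5702e+00 -5.0000e-04  1.7342e+00] w 0.0231 F [ 0.2 -0.2 -2.5]
```

View pics/w3.png

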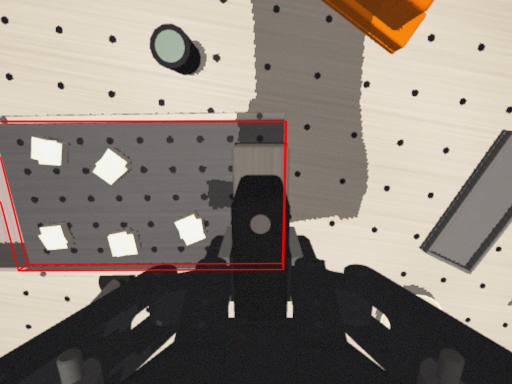

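View pics/t3.png

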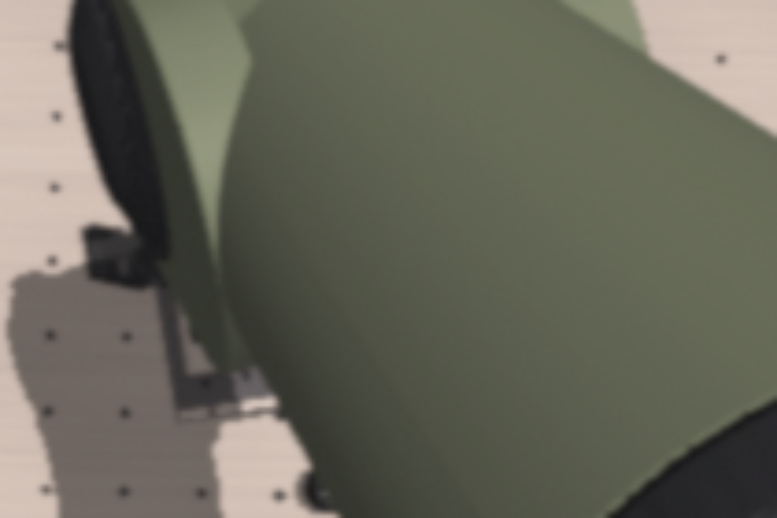

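The wrist view shows the scraper parallel to the plate's end at (232–288), with all chips to its left between x=30 and 205. The top view is blocked by the arm. I'll lower it now.

```bash
python3 -m crank '[{"hand":1,"dx":-1,"dy":20,"dz":0,"yaw":0},{"hand":1,"dx":-1,"dy":40,"dz":0,"yaw":0},{"hand":1,"dx":-1,"dy":50,"dz":0,"yaw":0},{"hand":1,"dx":-1,"dy":55,"dz":0,"yaw":0},{"hand":1,"dx":-1,"dy":55,"dz":0,"yaw":0},{"hand":1,"dx":-1,"dy":55,"dz":0,"yaw":0}]'
python3 -m crank '[{"hand":1,"dx":0,"dy":1,"dz":0,"yaw":0},{"hand":1,"dx":0,"dy":1,"dz":0,"yaw":0}]'
```

```text
clock: 4.45
position: [0.5154, 0.0606, 0.0962]
tool_rot: [-1.571, -0.0, 1.733]
force: [0.3, -1.4, -2.5]
grip_width: 0.0232
clock: 4.62
position: [0.5156, 0.0602, 0.0955]
tool_rot: [-1.572, 0.0, 1.733]
force: [-0.6, -0.6, -2.3]
grip_width: 0.0233
```

```bash
python3 -m crank '[{"hand":1,"dx":0,"dy":1,"dz":0,"yaw":0},{"hand":1,"dx":0,"dy":1,"dz":0,"yaw":0}]'
python3 -m crank '[{"hand":1,"dx":0,"dy":1,"dz":0,"yaw":0},{"hand":1,"dx":0,"dy":1,"dz":0,"yaw":0}]'
```

```text
clock: 4.78
position: [0.5153, 0.0601, 0.094]
tool_rot: [-1.571, 0.0, 1.733]
force: [-0.2, 0.1, -2.7]
grip_width: 0.0229
clock: 4.95
position: [0.5154, 0.0601, 0.0934]
tool_rot: [-1.571, 0.0, 1.733]
force: [-4.1, -0.5, 11.7]
grip_width: 0.0232
```

Contact is felt: the vertical force changed by 14 N at z = 0.0934, as predicted. I'll sweep with a slightly lighter press.

```bash
python3 -m crank '[{"hand":1,"dx":-3,"dy":-0.4,"dz":0,"yaw":0},{"hand":1,"dx":-12,"dy":-0.4,"dz":0,"yaw":0},{"hand":1,"dx":-22,"dy":-0.4,"dz":0,"yaw":0},{"hand":1,"dx":-32,"dy":-0.4,"dz":0,"yaw":0},{"hand":1,"dx":-42,"dy":-0.4,"dz":0,"yaw":0},{"hand":1,"dx":-52,"dy":-0.4,"dz":0,"yaw":0},{"hand":1,"dx":-62,"dy":-0.4,"dz":0,"yaw":0},{"hand":1,"dx":-72,"dy":-0.4,"dz":0,"yaw":0},{"hand":1,"dx":-80,"dy":-0.4,"dz":0,"yaw":0},{"hand":1,"dx":-80,"dy":-0.4,"dz":0,"yaw":0}]'
python3 - <<'E'
from go import *
a=.1625; rows(.5304+.125*np.sin(a),-.0358-.125*np.cos(a),.0934,1.7333)
C=cam("wrist"); im=bot.grab_frame("wrist")[:,:,::-1].copy()
cv2.imwrite("pics/w4.png",im)
E
```

```text
clock: 5.78
position: [0.5286, -0.0217, 0.0934]
tool_rot: [-1.571, 0.001, 1.73]
force: [1.3, -3.9, 5.5]
grip_width: 0.0231
dx -139.2 dy 0.1 dz 0.1 yaw -0.0030 | t 5.78 pos [ 0.5286 -0.0217  0.0934] rot [-1.5714e+00  1.0000e-03  1.7303e+00] w 0.0231 F [ 1.3 -3.9  5.5]
```

View pics/w4.png

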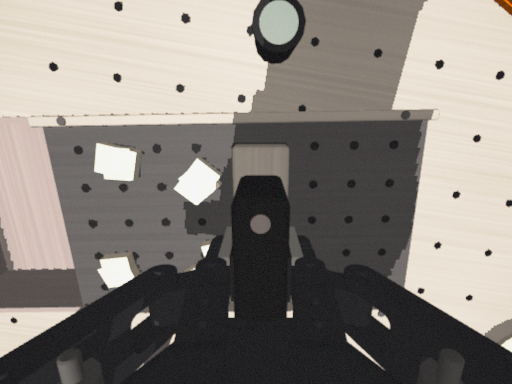

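It's tracking well: the foot is square in the lane and chips are ahead at (198,182), (116,162), (118,270) and (208,250). I'll continue off the end.

```bash
python3 -m crank '[{"hand":1,"dx":-4,"dy":0,"dz":0,"yaw":0},{"hand":1,"dx":-12,"dy":0,"dz":0,"yaw":0},{"hand":1,"dx":-22,"dy":0,"dz":0,"yaw":0},{"hand":1,"dx":-32,"dy":0,"dz":0,"yaw":0},{"hand":1,"dx":-42,"dy":0,"dz":0,"yaw":0},{"hand":1,"dx":-52,"dy":0,"dz":0,"yaw":0},{"hand":1,"dx":-62,"dy":0,"dz":0,"yaw":0},{"hand":1,"dx":-70,"dy":0,"dz":0,"yaw":0},{"hand":1,"dx":-70,"dy":0,"dz":0,"yaw":0}]'
python3 -m crank '[{"hand":1,"dx":-4,"dy":0,"dz":0,"yaw":0},{"hand":1,"dx":-12,"dy":0,"dz":0,"yaw":0},{"hand":1,"dx":-22,"dy":0,"dz":0,"yaw":0},{"hand":1,"dx":-32,"dy":0,"dz":0,"yaw":0},{"hand":1,"dx":-42,"dy":0,"dz":0,"yaw":0},{"hand":1,"dx":-52,"dy":0,"dz":0,"yaw":0},{"hand":1,"dx":-62,"dy":0,"dz":0,"yaw":0},{"hand":1,"dx":-69,"dy":0,"dz":0,"yaw":0},{"hand":1,"dx":-69,"dy":0,"dz":0,"yaw":0},{"hand":1,"dx":-69,"dy":0,"dz":0,"yaw":0}]'
python3 - <<'E'
from go import *
rows(.5304,-.0358,.16,1.7333)
im=bot.grab_frame("wrist")[:,:,::-1].copy()
cv2.imwrite("pics/w5.png",im)
E
```

```text
clock: 6.58
position: [0.5397, -0.0901, 0.0934]
tool_rot: [-1.571, 0.001, 1.731]
force: [1.1, -4.0, 5.9]
grip_width: 0.0231
clock: 7.42
position: [0.5506, -0.1578, 0.0934]
tool_rot: [-1.571, 0.001, 1.731]
force: [0.3, -3.3, 4.8]
grip_width: 0.0233
dx 123.6 dy -66.8 dz 0.4 yaw -0.0020 | t 7.42 pos [ 0.5506 -0.1578  0.0934] rot [-1.5713e+00  1.1000e-03  1.7313e+00] w 0.0233 F [ 0.3 -3.3  4.8]
```

View pics/w5.png

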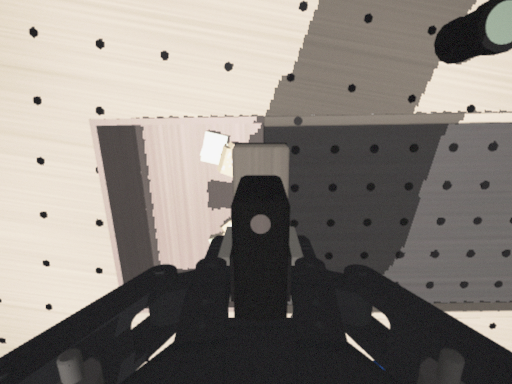

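Chips show at the plate end at (213,147) and (228,162); the others are hidden. I'll lift and look.

```bash
python3 -m crank '[{"hand":1,"dx":0,"dy":-10,"dz":0,"yaw":0},{"hand":1,"dx":10,"dy":-30,"dz":0,"yaw":0},{"hand":1,"dx":35,"dy":-60,"dz":0,"yaw":0},{"hand":1,"dx":65,"dy":-85,"dz":0,"yaw":0},{"hand":1,"dx":95,"dy":-100,"dz":0,"yaw":0},{"hand":1,"dx":110,"dy":-100,"dz":0,"yaw":0},{"hand":1,"dx":110,"dy":-100,"dz":0,"yaw":0}]'
python3 - <<'E'
from go import *
rows(.5,.308,.16,1.276)
cv2.imwrite("pics/w6.png",bot.grab_frame("wrist")[:,:,::-1])
cv2.imwrite("pics/s6.png",cv2.resize(bot.grab_frame("scene")[150:330,70:290,::-1],None,fx=3.3,fy=3.3))
E
```

```text
clock: 8.05
position: [0.5325, -0.0437, 0.1946]
tool_rot: [-1.572, -0.001, 1.738]
force: [0.9, 0.9, -2.4]
grip_width: 0.0232
dx 352.2 dy 35.1 dz -26.3 yaw 0.4615 | t 8.05 pos [ 0.5325 -0.0437  0.1946] rot [-1.5721e+00 -1.1000e-03  1.7375e+00] w 0.0232 F [ 0.9  0.9 -2.4]
```

View pics/w6.png

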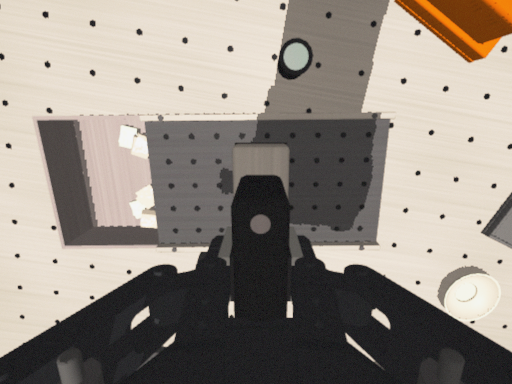

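View pics/s6.png

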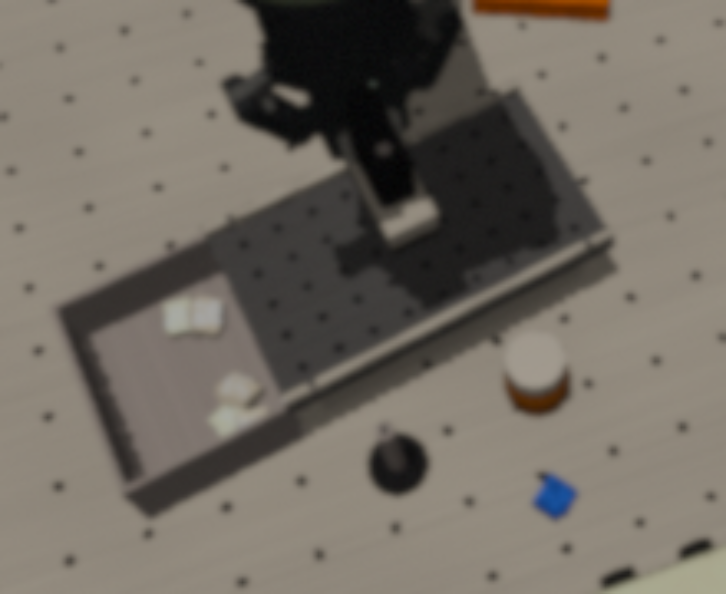

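```bash
python3 - <<'E'
import cv2
a=cv2.imread("pics/w6.png")[105:260,30:180];cv2.imwrite("pics/w6z.png",cv2.resize(a,None,fx=3.8,fy=3.8,interpolation=cv2.INTER_CUBIC))
from h import *
pl=[.5304,-.0358,.06,.1625]
uv=np.array([[180,315],[207,315],[240,388],[225,420],[252,416]])/3.3+[70,150]
p=back("scene",uv,.014)-[.5304,-.0358,0]; c,s=np.cos(.1625),np.sin(.1625)
print((p[:,:2]@np.array([[c,-s],[s,c]])*1000+[0,172]).round())
E
```

```text
[[-42.  13.]
 [-33.  29.]
 [ 28.  30.]
 [ 44.  13.]
 [ 50.  30.]]
```

View pics/w6z.png

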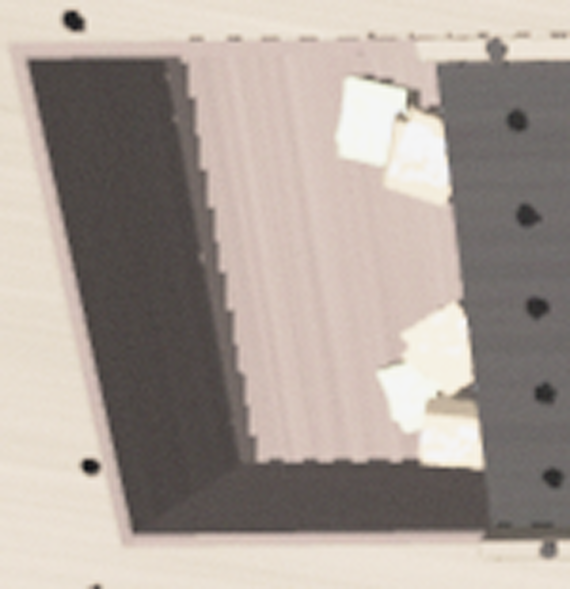

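All five chips lie in the catch tray: two at one side, three at the other, and every measured centre is inside the walls. The plate is bare, so the scraper goes back.

```bash
python3 -m crank '[{"hand":1,"dx":15,"dy":0,"dz":-1,"yaw":0.05},{"hand":1,"dx":40,"dy":0,"dz":-3,"yaw":0.1},{"hand":1,"dx":70,"dy":0,"dz":-5,"yaw":0.15},{"hand":1,"dx":105,"dy":0,"dz":-8,"yaw":0.2},{"hand":1,"dx":140,"dy":5,"dz":-10,"yaw":0.25},{"hand":1,"dx":175,"dy":10,"dz":-13,"yaw":0.3},{"hand":1,"dx":210,"dy":15,"dz":-16,"yaw":0.35},{"hand":1,"dx":245,"dy":20,"dz":-18,"yaw":0.4},{"hand":1,"dx":280,"dy":25,"dz":-21,"yaw":0.44},{"hand":1,"dx":315,"dy":30,"dz":-24,"yaw":0.46},{"hand":1,"dx":340,"dy":35,"dz":-26,"yaw":0.46},{"hand":1,"dx":352,"dy":35,"dz":-26,"yaw":0.46}]'
python3 -m crank '[{"hand":1,"dx":0,"dy":0,"dz":0,"yaw":0},{"hand":1,"dx":0,"dy":0,"dz":0,"yaw":0},{"hand":1,"dx":0,"dy":0,"dz":0,"yaw":0}]'
python3 - <<'E'
from go import *
rows(.499,.3085,.043,1.276)
C=cam("wrist"); im=bot.grab_frame("wrist")[:,:,::-1].copy()
box(im,"wrist",[.5,.308,.004,-.295],-71,71,-27,27,0,10,1,0,(255,0,0),C)
cv2.imwrite("pics/w7.png",im)
rows(.499,.3085,.043,1.276)
E
```

```text
clock: 9.15
position: [0.5007, 0.3067, 0.1567]
tool_rot: [-1.569, 0.001, 1.275]
force: [-1.9, -0.3, -3.7]
grip_width: 0.023
clock: 9.4
position: [0.5023, 0.3021, 0.1581]
tool_rot: [-1.571, 0.001, 1.271]
force: [0.6, -0.8, -3.0]
grip_width: 0.0232
dx 5.3 dy 115.1 dz 5.1 yaw -0.0050 | t 9.40 pos [0.5023 0.3021 0.1581] rot [-1.571e+00  1.100e-03  1.271e+00] w 0.0232 F [ 0.6 -0.8 -3. ]
dx 5.2 dy 115.3 dz 5.1 yaw -0.0053 | t 9.45 pos [0.5024 0.3021 0.1583] rot [-1.5711e+00  8.0000e-04  1.2707e+00] w 0.0229 F [ 0.2  0.2 -2.6]
```

View pics/w7.png

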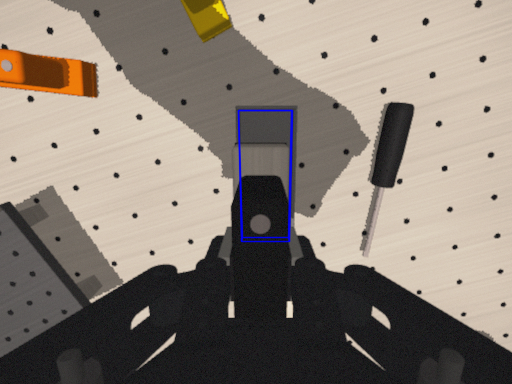

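The rest tray is at (237–297, from row 105) and the scraper is parallel to it, needing about a 5 mm correction. I'll correct and lower in stages.

```bash
python3 -m crank '[{"hand":1,"dx":5.5,"dy":10,"dz":5,"yaw":-0.005},{"hand":1,"dx":5.5,"dy":35,"dz":5,"yaw":-0.005},{"hand":1,"dx":5.5,"dy":60,"dz":5,"yaw":-0.005},{"hand":1,"dx":5.5,"dy":85,"dz":5,"yaw":-0.005},{"hand":1,"dx":5.5,"dy":105,"dz":5,"yaw":-0.005},{"hand":1,"dx":5.5,"dy":115,"dz":5,"yaw":-0.005},{"hand":1,"dx":5.5,"dy":115,"dz":5,"yaw":-0.005},{"hand":1,"dx":5.5,"dy":115,"dz":5,"yaw":-0.005}]'
python3 -m crank '[{"hand":1,"dx":0,"dy":2,"dz":0,"yaw":0},{"hand":1,"dx":0,"dy":4,"dz":0,"yaw":0},{"hand":1,"dx":0,"dy":4,"dz":0,"yaw":0}]'
```

```text
clock: 10.12
position: [0.4985, 0.3107, 0.0433]
tool_rot: [-1.571, 0.0, 1.278]
force: [0.7, 0.1, -2.6]
grip_width: 0.0233
clock: 10.37
position: [0.4988, 0.311, 0.0398]
tool_rot: [-1.571, -0.001, 1.278]
force: [0.9, 0.4, -2.8]
grip_width: 0.0232
```

```bash
python3 -m crank '[{"hand":1,"dx":0,"dy":1.5,"dz":0,"yaw":0},{"hand":1,"dx":0,"dy":1.5,"dz":0,"yaw":0}]'
python3 -m crank '[{"hand":1,"dx":0,"dy":0.8,"dz":0,"yaw":0},{"hand":1,"dx":0,"dy":0.8,"dz":0,"yaw":0}]'
```

```text
clock: 10.53
position: [0.4986, 0.3109, 0.0379]
tool_rot: [-1.571, -0.0, 1.278]
force: [0.2, 0.0, -2.8]
grip_width: 0.0232
clock: 10.7
position: [0.4986, 0.311, 0.0374]
tool_rot: [-1.571, -0.0, 1.278]
force: [-2.6, -1.0, 6.4]
grip_width: 0.0234
```

The sole is on the tray floor at z = 0.0374, the same height as at the grasp, with an 9 N force change. I'll release and retreat.

```bash
python3 -m crank '[{"hand":0.9,"dx":0,"dy":0,"dz":0,"yaw":0},{"hand":0.6,"dx":0,"dy":0,"dz":0,"yaw":0},{"hand":0.3,"dx":0,"dy":0,"dz":0,"yaw":0},{"hand":0,"dx":0,"dy":0,"dz":0,"yaw":0},{"hand":0,"dx":0,"dy":0,"dz":0,"yaw":0},{"hand":0,"dx":0,"dy":0,"dz":0,"yaw":0}]'
python3 -m crank '[{"hand":0,"dx":0,"dy":-8,"dz":0,"yaw":0},{"hand":0,"dx":0,"dy":-35,"dz":0,"yaw":0},{"hand":0,"dx":0,"dy":-70,"dz":0,"yaw":0},{"hand":0,"dx":0,"dy":-105,"dz":0,"yaw":0},{"hand":0,"dx":0,"dy":-140,"dz":0,"yaw":0},{"hand":0,"dx":0,"dy":-140,"dz":0,"yaw":0},{"hand":0,"dx":0,"dy":-140,"dz":0,"yaw":0}]'
python3 - <<'E'
from go import *
C=cam("wrist"); im=bot.grab_frame("wrist")[:,:,::-1].copy()
box(im,"wrist",[.4986,.311,.041,-.293],-55,55,-16,16,-37,-13,1,0,(0,255,255),C);box(im,"wrist",[.4986,.311,.041,-.293],-40,40,-12,12,-13,37,1,0,(255,255,0),C)
cv2.imwrite("pics/w8.png",im)
cv2.imwrite("pics/s8.png",cv2.resize(bot.grab_frame("scene")[120:310,80:400,::-1],None,fx=2.4,fy=2.4))
E
```

```text
clock: 11.2
position: [0.4985, 0.3108, 0.0369]
tool_rot: [-1.571, -0.0, 1.278]
force: [-0.2, 0.2, 0.1]
grip_width: 0.0805
clock: 11.78
position: [0.4993, 0.3113, 0.1795]
tool_rot: [-1.573, -0.003, 1.278]
force: [-0.5, -0.5, -0.8]
grip_width: 0.0853
```

View pics/w8.png

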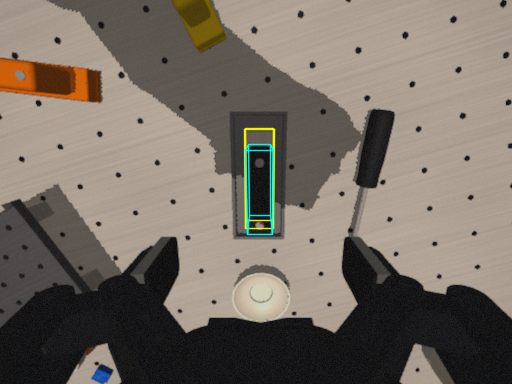

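View pics/s8.png

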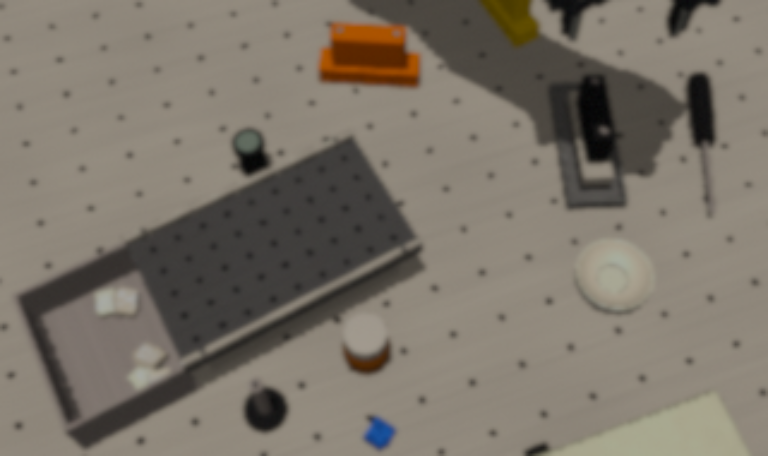

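The scraper stands upright and released inside its rest tray, with the wrist overlay matching at (247–273, 145–235). The chips are in the catch tray, the plate is bare, and the bystanders look unmoved.

```bash
python3 -c "
from workcell import bot
print(bot.job_done())"
```

```text
the job is handed in; nothing more can be done
None
```

The job is handed in: all five chips are in the catch tray and the scraper is back standing in its rest tray, released. It took about 12 s of the 50 s allowed; the hand-in reports no verdict.

I gripped the scraper by its ridge and set it on the bare end of the plate, where contact came at the height I had predicted. One pass then wiped the chips off the other end. The scraper touched its rest-tray floor at the same height it was picked up from, and I let go there.

- **Chips:** the close wrist picture after the wipe showed all five in the tray, and their measured centres were inside its walls. The last scene picture showed the plate bare. I counted five only in the wrist picture and its scene view, because chips overlap in the last one.
- **Scraper:** it stands upright in its tray, a few millimetres from centre, and the fingers are open and clear of it.
- **Other objects:** the bystanders and the orange, yellow and blue look-alikes appear where they were, judged by eye, not measured.

No check failed. The only disagreement was 1–2 mm between measured and commanded positions, with one lag of about 5 mm before the scraper was set down, which I corrected.

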